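# Couple the filling nozzle onto the pastry filler

### The job

Fit the slender filling nozzle from the wooden rack to the upright quick coupling of the pastry filler: first push the coupling's sleeve back (down) until it stays back by itself and let go of it, then push the nozzle straight down, fully home, so that the sleeve springs forward (up) and locks it, and let go. Work by feel and press gently, with no more than about 35 N on the coupling; leave the blanking cap in the rack and the other things on the counter where they are.

Things in the scene. Friction and masses are not known exactly. Their poses are not given: they have to be found in the camera images.
- filler: Pastry filler, a fixed steel box, top 70 mm above the counter; origin on the counter below the upright coupling's axis, z up. A hopper 140 mm across, 270 mm high stands 195 mm away along -y. Coupling: steel tube, 34 mm outside, bore 22 mm, flat rim. With the sleeve forward, dogs block the bore 13 mm below the mouth: nothing goes in.
- coupling (a point): Point on the coupling's vertical axis, 150 mm above the counter, at the LOWEST height its mouth can have. The head is clamped 0 to 40 mm higher, different each time and not measured: feel or see it. Pushing a nozzle in takes 2 to 8 N; when its shoulder meets the rim, dogs drop into its groove and the sleeve springs forward.
- sleeve (a joint): Brass sleeve on the coupling (m): 0 forward (up), 0.0105 hard stop, back (down). Barrel 40 mm across, top 1 mm below the mouth; at its foot a flange 56 mm across, upper face 26 mm below the mouth when forward: fingers 46 to 50 mm apart astride the barrel can press it. Spring 3 to 6 N. Past 0.009 it catches; let go, it rests at about 0.007.
- mount (a joint): Rubber mount under the coupling (m): 0 unloaded, grows as the coupling is pressed down, 25 N per mm (0.0016 = 40 N, too much). Only downward force counts: the sleeve may be pinched.
- valve (a joint): Valve disc inside the coupling (m): 0 as found, below the dogs; +0.011 once the sleeve is caught back (the disc, now 10 mm below the mouth, holds it there); about -0.014 to -0.0155 when a nozzle is fully home.
- nozzle_grip (a point): Middle of the grip barrel (28 mm across, 50 mm tall) of the filling nozzle: steel, 104 mm tall, 0.18 kg, upright in a rack hole, this point 67 mm above the counter; z up its axis. A slender tube rises to 43 mm above the point. The plug below: 20 mm across, grooved, end 61 mm below the point. The barrel's lower step, 25 mm below, lands on the rim; locked, it may ride up 1.8 mm.
- cap_mid (a point): The blanking cap, plain steel, in the rack's other hole: a squat disc 44 mm across and 26 mm tall with no tube on top; this point is the middle of the disc, 49 mm above the counter. To be left where it is.
- rack: The wooden rack, a fixed block 70 x 150 x 24 mm; origin at the centre of its underside, z up; its two holes, 18 mm deep with about 1.5 mm play, are 38 mm either way from the middle along its y.
- tub: A clear round pastry tub, 110 mm across, 46 mm tall; origin at the centre of its underside. To be left alone.
- scraper_mid (a point): A dough scraper lying flat on the counter, 85 x 110 x 18 mm; its middle. To be left alone.
Things that resemble listed ones, but are neither listed nor needed, are in the scene too. Leave any orange look-alike of the part that bears nozzle_grip alone.

How it is judged:
By the outcome, as a careful person would: the job done as asked, in the order asked, and still so for the second after the job is handed in, with the robot touching nothing.
It also fails if it takes over 61 s, if anything falls off the work surface, if the arm or the gripper's body presses on something with over 40 N, if the wrist force passes 120 N, or if a joint passes its speed limit or range.

### The arm

A 6-joint arm with a two-finger parallel gripper is mounted at the origin on the work surface. World frame = base frame: x ahead of the robot, y to its left, z up, the work surface at z = 0. Lengths are in m, angles in rad, forces in N, time in s.
With the tool pointing down it reaches from about 0.275 to 0.85 m from the base axis. Payload 5.2 kg.
Tool frame: the origin (TCP) lies midway between the tips of the shut fingers; the grasp point (between the pads) lies behind it (arm.hold_point_z is the z of the grasp point in the tool frame, in m); z points along the fingers, y is the direction in which the jaws open and shut (so a half turn about z gives the same grasp; the last joint's range is limited). The gripper opens to 85 mm and grips with 20 to 120 N. Pads are 22 mm wide; open, the fingers measure 114 mm over their backs; the gripper's body (76 mm by 85 mm) begins 54 mm behind the grasp point. The pads swing forward as they close: fully open they stand 13 mm farther back than shut.
Start: joints at [-1.512, 0.259, 1.535, -0, 1.348, -0.203], TCP at [0.142, -0.531, 0.231] pointing down, gripper open.
Joint ranges: [-3.14, 3.14], [-0.91, 2.08], [0.19, 2.58], [-1.22, 4.36], [0.22, 2.71], [-3.12, 3.12]. Speed limits (rad/s): [2.57, 2.57, 3.14, 3.14, 3.14, 3.14].

### API

Orientations are given as a unit quaternion [w, x, y, z].
In Python, from bench import arm gives the robot as it stands.
- The arm moves only by the tool drive_tool, never from a script. Its argument "series" is a list of rows, each an object with "rot": the turn, a rotation vector about the tool's x, y, z in degrees, a list of three; "offset": the shift along the tool's x, y, z in mm, a list of three; "hand": the gripper's target within -1 to 1 (fully open at 1, half-way at 0, shut at -1). In form: [{"rot": [rx, ry, rz], "offset": [tx, ty, tz], "hand": hand}, ...]. A call has 1 to 5 rows; each row shifts and turns the commanded pose from where the row before left it, along the tool's axes as they then stand; what a row does not reach is not made up. A row lasts 1/12 s, in which the tool goes at most 41.7 mm and 7.16 degrees, less where a joint would pass 70% of its speed; a pose out of reach is approached as far as the arm can. A call is refused whole if a number of a shift passes 41.7 or a number of a turn 7.16, either way. A call with a gripper value outside its range is refused whole. The fingers move at their own pace and stop on an object; "grip_force" is the grip in N (left out, the last holds). Time passes only in rows, so rows that do not move let the fingers close. It gives the time, the measured TCP pose, the force and the opening at its end, in the units of the state.
- arm.state(): the state, without advancing time (a new reading comes with each control period).
- arm.grab_frame(name): name is "scene" or "top" or "wrist"; returns a dict with "pixels" (420x560x3 uint8, red, green, blue), "camera_matrix" (3x3 intrinsics, pixels), "eye" and "orientation" of the camera in the world; the wrist camera has in their place "hand_eye" (4x4, takes a point from camera to tool coordinates, whose origin is the TCP and whose axes are the flange's). Camera axes: x right, y up, looking along -z (the intrinsics and any distortion apply to the point x, -y, -z); pixel columns grow to the right and rows downward; lengths in m; the calibration is good to about 2 mm. The wrist camera is an equidistant fisheye: a pixel r from the principal point sees the ray r / f radians off the axis. A picture is of the moment at which its call begins: read the wrist's pose just before it. There is no depth.
- arm.hand_in(): hands the job in, once; it reports no verdict.
The state is a dict: "time_s": time; "q": joint angles; "joint_velocities": joint speeds; "tau": joint torques, N m; "position": TCP position; "eef_rot": TCP orientation; "wrist_force": force on the tool from outside, world axes, zero at the start; "torque": the same for the moment, N m; "finger_gap": finger opening in m.
Only numpy, scipy, OpenCV 4.12 (cv2) and the standard library are available. Lean on these libraries where they do the work, as an engineer would, in place of code of your own. Each camera call takes 0.05 s, during which the arm holds its last target. There are 200 camera calls.

## Working session

There is one attempt and no reset: what is moved stays moved. The work goes in short steps, Python scripts to look and compute and a tool call to move; the robot and the scene stay as the last step left them, time stands still between calls to the robot, and variables do not carry over. Pictures are saved under pics/ and viewed, about 8 in all and at most 12, crops included, and the job is handed in when it is done.

Besides the shell and the picture viewer there is one more tool, called after "Request:" as a command line: name --argument value ..., lists and objects as JSON in quotes. drive_tool: Moves the arm, as the interface text tells. Its arguments: {"type":"object","properties":{"series":{"type":"array","items":{"type":"object","properties":{"rot":{"type":"array","items":{"type":"number"}},"offset":{"type":"array","items":{"type":"number"}},"hand":{"type":"number"}}}},"grip_force":{"type":"number"}},"required":["series"]}

```bash
mkdir -p pics; ls; cat > h.py <<'E'
import numpy as np, cv2, json
from bench import arm
from scipy.spatial.transform import Rotation as R
def rot(q): return R.from_quat([q[1],q[2],q[3],q[0]]).as_matrix()
def shot(n,f):
    d=arm.grab_frame(n); cv2.imwrite(f'pics/{f}.png',cv2.cvtColor(np.asarray(d['pixels']),cv2.COLOR_RGB2BGR)); 
    np.save(f'pics/{f}.npy',d,allow_pickle=True); return d
def load(f): return np.load(f'pics/{f}.npy',allow_pickle=True).item()
def ray(d,u,v):
    K=np.array(d['camera_matrix']); o=np.array(d['orientation'])
    M=rot(o) if o.shape==(4,) else o
    p=np.linalg.solve(K,[u,v,1]); return np.array(d['eye']),M@np.array([p[0],-p[1],-1])
def onz(d,u,v,z):
    e,r=ray(d,u,v); return e+r*(z-e[2])/r[2]
def proj(d,P):
    K=np.array(d['camera_matrix']);o=np.array(d['orientation']);M=rot(o) if o.shape==(4,) else o
    c=M.T@(np.array(P)-d['eye']); p=K@np.array([c[0],-c[1],-c[2]]); return p[:2]/p[2]
E
python3 - <<'E'
from h import *
print(arm.state(), arm.hold_point_z)
for n in('scene','top'):
    d=shot(n,n+'0'); print({k:v for k,v in d.items() if k!='pixels'})
a=cv2.imread('pics/scene0.png');b=cv2.imread('pics/top0.png')
E
```

```text
pics
{'time_s': 0.0, 'q': array([-1.51176796e+00,  2.59382470e-01,  1.53613007e+00,  2.68605552e-05,
        1.34801070e+00, -2.02794343e-01]), 'joint_velocities': array([-0.00048991,  0.00058098,  0.00023661,  0.00021698, -0.00107773,
       -0.00016932]), 'tau': array([-9.74204377e-04, -4.46043885e+01, -2.90571284e+01, -5.02686307e-04,
        1.15435771e-02, -2.13610258e-05]), 'position': array([ 0.14236446, -0.53068411,  0.23043461]), 'eef_rot': array([-9.61860431e-04,  9.91443266e-01,  1.30534739e-01,  8.23901298e-05]), 'wrist_force': array([ 0.30800254, -0.0917579 , -1.11481987]), 'torque': array([ 0.00120787, -0.00185934, -0.06338406]), 'finger_gap': 0.08582066109629963} -0.0187
{'camera_matrix': array([[383.1537959 ,   0.        , 277.543102  ],
       [  0.        , 383.1537959 , 204.72472099],
       [  0.        ,   0.        ,   1.        ]]), 'eye': array([0.89794961, 0.58820887, 0.5771104 ]), 'orientation': array([0.26631587, 0.12656431, 0.43295717, 0.85182476])}
{'camera_matrix': array([[390.86550767,   0.        , 277.88630292],
       [  0.        , 390.86550767, 214.5820853 ],
       [  0.        ,   0.        ,   1.        ]]), 'eye': array([0.38988475, 0.07761634, 0.88268311]), 'orientation': array([-0.6850932 , -0.07881837,  0.08346546,  0.71935283])}
```

View pics/scene0.png

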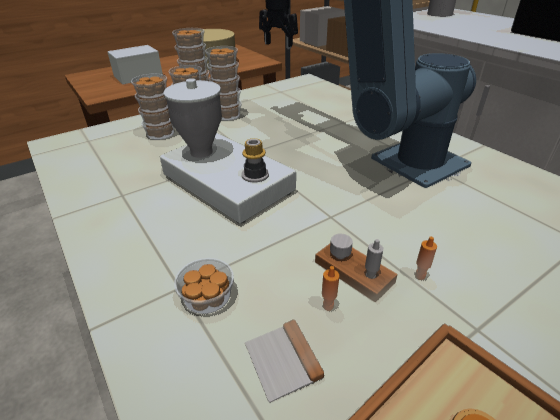

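View pics/top0.png

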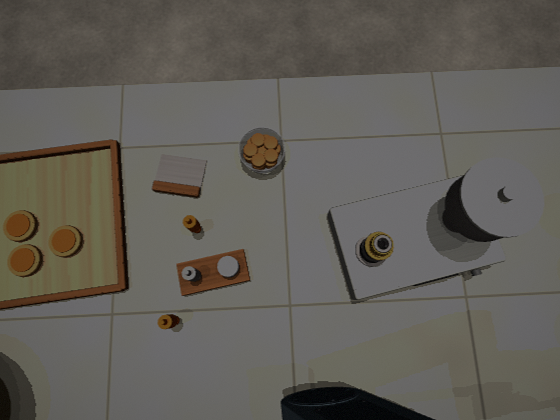

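Candidates for the nozzle: the grey steel one in the rack at scene (375,258) / top (190,273). The orange look-alikes stand on the counter at scene (331,290) and (427,258), and the squat cap is at (341,246). The grey one with the slender tube fits, so I'll confirm it in one enlarged crop.

```bash
python3 - <<'E'
import cv2,numpy as np
a=cv2.imread('pics/scene0.png');b=cv2.imread('pics/top0.png')
def c(im,x,y,w,h,s): return cv2.resize(im[y:y+h,x:x+w],None,fx=s,fy=s,interpolation=cv2.INTER_CUBIC)
g=lambda im:np.clip(255*(im/255.)**0.6,0,255).astype('uint8')
z=np.vstack([np.hstack([c(a,310,225,100,75,4),c(a,220,130,100,75,4)]),np.hstack([c(b,165,235,100,75,4),c(b,340,210,100,75,4)])])
cv2.imwrite('pics/crop1.png',g(z))
E
```

```text
(no output)
```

View pics/crop1.png

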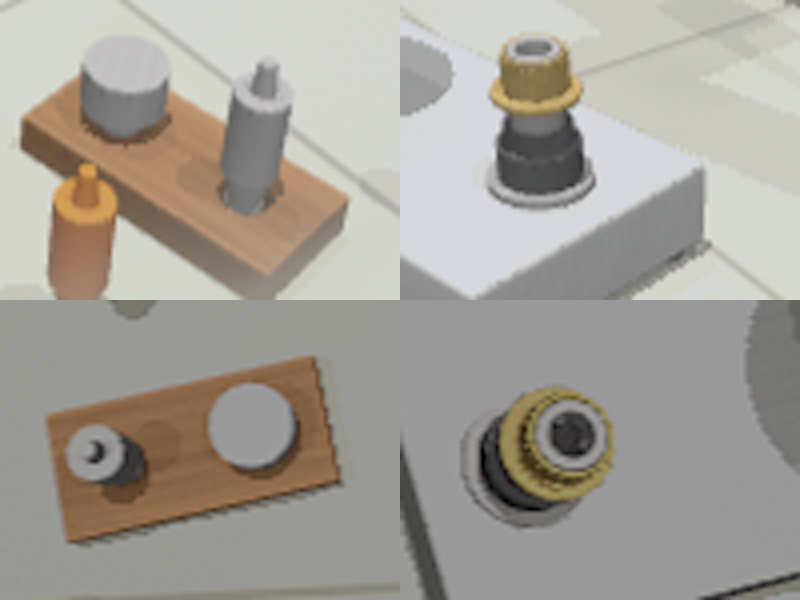

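```bash
python3 - <<'E'
from h import *
s,t=load('scene0'),load('top0')
def tri(a,b):
    (e1,r1),(e2,r2)=ray(s,*a),ray(t,*b)
    r1/=np.linalg.norm(r1);r2/=np.linalg.norm(r2)
    k=np.linalg.lstsq(np.c_[r1,-r2],e2-e1,rcond=None)[0]
    p,q=e1+k[0]*r1,e2+k[1]*r2; return ((p+q)/2).round(4),np.linalg.norm(p-q).round(4)
print('mouth',tri((253.5,142),(382.75,243.5)))
print('base',tri((255.25,175.75),(370,252.5)), onz(s,255.25,175.75,.072),onz(t,370,252.5,.072))
print('nozzle',tri((375.5,248.25),(189.25,273.25)),onz(s,375.5,248.25,.092),onz(t,189.25,273.25,.092))
print('cap',tri((341.1,239.5),(227.9,266.6)),onz(t,227.9,266.6,.062))
for z in(.15,.16,.17,.18,.19): print(z,onz(s,253.5,142,z),onz(t,382.75,243.5,z))
# rack corners top
c=[onz(t,165+x/4,235+y/4,.024) for x,y in((47,115),(314,57),(340,182),(68,243))]; print(np.round(c,4))
c=[onz(t,*p,.07) for p in((330,210),(354,300))]; print(np.round(c,4))
E
```

```text
mouth (array([ 0.4921, -0.1223,  0.1616]), np.float64(0.0042))
base (array([ 0.4902, -0.1218,  0.0667]), np.float64(0.001)) [ 0.49468243 -0.11483812  0.072     ] [ 0.48915074 -0.1201612   0.072     ]
nozzle (array([0.4617, 0.2533, 0.0898]), np.float64(0.0038)) [0.46217001 0.25606762 0.092     ] [0.4627286  0.25136248 0.092     ]
cap (array([0.4745, 0.1779, 0.0633]), np.float64(0.0022)) [0.4753651  0.17728808 0.062     ]
0.15 [ 0.47975503 -0.1398171   0.15      ] [ 0.49546696 -0.1269989   0.15      ]
0.16 [ 0.48954628 -0.12277172  0.16      ] [ 0.49402592 -0.12420622  0.16      ]
0.17 [ 0.49933754 -0.10572634  0.17      ] [ 0.49258489 -0.12141353  0.17      ]
0.18 [ 0.50912879 -0.08868096  0.18      ] [ 0.49114385 -0.11862085  0.18      ]
0.19 [ 0.51892004 -0.07163558  0.19      ] [ 0.48970282 -0.11582817  0.19      ]
[[0.491  0.2937 0.024 ]
 [0.5158 0.1467 0.024 ]
 [0.4469 0.1346 0.024 ]
 [0.4217 0.2817 0.024 ]]
[[ 0.5846 -0.0444  0.07  ]
 [ 0.3944 -0.0782  0.07  ]]
```

The crop confirms the grey steel nozzle with the slender tube, at top ≈ (189,273). That gives about (0.4626, 0.2517), consistent with the rack corners and the cap 76 mm away. The coupling mouth is at about (0.4925, -0.1225, 0.163), sleeve forward. First I'll turn the tool so that its x is world +y and its y is world +x.

Request:
drive_tool --series '[{"rot": [0,0,-7.1],"offset": [0,0,-10],"hand": 1},{"rot": [0,0,-7.1],"offset": [0,0,-10],"hand": 1},{"rot": [0,0,-7.1],"offset": [0,0,-10],"hand": 1},{"rot": [0,0,-7.1],"offset": [0,0,-10],"hand": 1},{"rot": [0,0,-7.1],"offset": [0,0,-10],"hand": 1}]'

```text
time_s: 0.52
position: [0.1424, -0.5309, 0.2812]
eef_rot: [-0.001, 0.903, 0.429, 0.0]
wrist_force: [0.6, -0.5, 0.7]
finger_gap: 0.0851
```

Request:
drive_tool --series '[{"rot": [0,0,-7.1],"offset": [0,0,0],"hand": 1},{"rot": [0,0,-7.1],"offset": [0,0,0],"hand": 1},{"rot": [0,0,-7.1],"offset": [0,0,0],"hand": 1},{"rot": [0,0,-7.1],"offset": [0,0,0],"hand": 1},{"rot": [0,0,-7.1],"offset": [0,0,0],"hand": 1}]'

```text
time_s: 0.93
position: [0.1423, -0.531, 0.2808]
eef_rot: [-0.0, 0.729, 0.684, 0.0]
wrist_force: [0.5, -0.2, 0.9]
finger_gap: 0.0854
```

Request:
drive_tool --series '[{"rot": [0,0,-4],"offset": [0,0,0],"hand": 0.2},{"rot": [0,0,0],"offset": [30,18,0],"hand": 0.2},{"rot": [0,0,0],"offset": [30,18,0],"hand": 0.2},{"rot": [0,0,0],"offset": [30,18,0],"hand": 0.2},{"rot": [0,0,0],"offset": [0,0,0],"hand": 0.2}]'

```text
time_s: 1.35
position: [0.1988, -0.436, 0.2811]
eef_rot: [-0.001, 0.706, 0.708, 0.002]
wrist_force: [-0.6, 0.2, -0.1]
finger_gap: 0.0511
```

Request:
drive_tool --series '[{"rot": [0,0,0],"offset": [36,16,0],"hand": 0.13},{"rot": [0,0,0],"offset": [36,16,0],"hand": 0.13},{"rot": [0,0,0],"offset": [36,16,0],"hand": 0.13},{"rot": [0,0,0],"offset": [36,16,0],"hand": 0.13},{"rot": [0,0,0],"offset": [36,16,0],"hand": 0.13}]'

```text
time_s: 1.77
position: [0.2765, -0.2597, 0.2811]
eef_rot: [-0.0, 0.707, 0.707, 0.0]
wrist_force: [0.7, -0.4, 0.0]
finger_gap: 0.0483
```

Request:
drive_tool --series '[{"rot": [0,0,0],"offset": [26,33,0],"hand": 0.13},{"rot": [0,0,0],"offset": [26,33,0],"hand": 0.13},{"rot": [0,0,0],"offset": [26,33,0],"hand": 0.13},{"rot": [0,0,0],"offset": [26,33,0],"hand": 0.13},{"rot": [0,0,0],"offset": [26,33,0],"hand": 0.13}]'

```text
time_s: 2.18
position: [0.4413, -0.1307, 0.2813]
eef_rot: [0.0, 0.707, 0.707, -0.0]
wrist_force: [0.5, -1.5, 0.6]
finger_gap: 0.0483
```

Request:
drive_tool --series '[{"rot": [0,0,0],"offset": [3,33,0],"hand": 0.13},{"rot": [0,0,0],"offset": [0,16,0],"hand": 0.13},{"rot": [0,0,0],"offset": [0,0,0],"hand": 0.13},{"rot": [0,0,0],"offset": [0,0,0],"hand": 0.13}]'

```text
time_s: 2.52
position: [0.489, -0.1291, 0.2804]
eef_rot: [-0.001, 0.707, 0.708, -0.0]
wrist_force: [-1.3, 0.2, -0.5]
finger_gap: 0.0482
```

```bash
python3 - <<'E'
from h import *
s=arm.state(); print(s['position'],s['eef_rot'],s['wrist_force'],s['finger_gap'],s['q'])
d=shot('wrist','w1'); d['state']=s; np.save('pics/w1.npy',d,allow_pickle=True)
print(d['camera_matrix'],d['hand_eye'],[k for k in d])
shot('scene','scene1');shot('top','top1')
E
```

```text
[ 0.48904023 -0.12909996  0.28040842] [-9.71038651e-04  7.06591558e-01  7.07620787e-01 -4.99077713e-04] [-1.28536074  0.21658528 -0.50238132] 0.048193403811221794 [-4.78687851e-01  1.50184430e-01  1.55199634e+00 -3.69864196e-04
  1.44156444e+00 -4.80095341e-01]
[[325.1922621    0.         278.74178022]
 [  0.         325.1922621  206.3093192 ]
 [  0.           0.           1.        ]] [[-6.65604841e-04  9.63728788e-01  2.66882709e-01  6.66759382e-02]
 [ 9.99999689e-01  7.54368601e-04 -2.30071497e-04 -7.34253694e-04]
 [-4.23054461e-04  2.66882472e-01 -9.63728990e-01 -1.41803466e-01]
 [ 0.00000000e+00  0.00000000e+00  0.00000000e+00  1.00000000e+00]] ['pixels', 'camera_matrix', 'hand_eye', 'state']
```

View pics/w1.png

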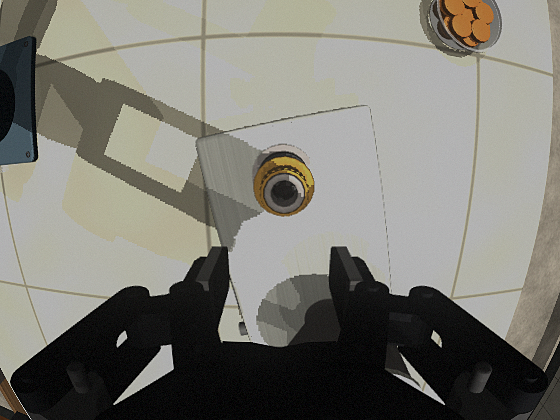

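The wrist view shows the mouth at about (287,191), inside the brass sleeve. I'll measure it precisely with masks.

```bash
cat >> h.py <<'E'
def wray(d,u,v,s=None):
    s=s or d['state']; K=d['camera_matrix'];H=np.array(d['hand_eye'])
    x,y=(u-K[0,2]),(v-K[1,2]); r=np.hypot(x,y); th=r/K[0,0]
    c=np.array([x/r*np.sin(th),-y/r*np.sin(th),-np.cos(th)])
    M=rot(s['eef_rot']); return s['position']+M@H[:3,3], M@H[:3,:3]@c
def wonz(d,u,v,z):
    e,r=wray(d,u,v); return e+r*(z-e[2])/r[2]
def tri2(a,b):
    (e1,r1),(e2,r2)=a,b
    r1=r1/np.linalg.norm(r1);r2=r2/np.linalg.norm(r2)
    k=np.linalg.lstsq(np.c_[r1,-r2],e2-e1,rcond=None)[0]
    p,q=e1+k[0]*r1,e2+k[1]*r2; return ((p+q)/2).round(4),np.linalg.norm(p-q).round(4)
def mouth(im,box):  # grey region enclosed by brass: filled-hole centroid
    x,y,w,h=box; c=im[y:y+h,x:x+w]; hsv=cv2.cvtColor(np.ascontiguousarray(c),cv2.COLOR_RGB2HSV)
    br=((hsv[...,1]>90)&(hsv[...,0]>10)&(hsv[...,0]<35)).astype('uint8')
    cs,hi=cv2.findContours(br,cv2.RETR_CCOMP,cv2.CHAIN_APPROX_NONE)
    out=[]
    for k,ct in enumerate(cs):
        if hi[0][k][3]>=0 and len(ct)>12:
            e=cv2.fitEllipse(ct); out.append((e[0][0]+x,e[0][1]+y,e[1],cv2.contourArea(ct)))
    return max(out,key=lambda o:o[3]) if out else None
E
python3 - <<'E'
from h import *
w,t,s=load('w1'),load('top0'),load('scene0')
for n,d,b in(('w',w,(240,140,90,90)),('t',t,(355,220,50,50)),('s',s,(235,130,40,40))): print(n,mouth(d['pixels'],b))
mw=mouth(w['pixels'],(240,140,90,90))[:2]; mt=mouth(t['pixels'],(355,220,50,50))
for z in(.15,.16,.17,.18): print(z,wonz(w,*mw,z),wonz(w,287,191,z))
if mt: print(tri2(wray(w,*mw),ray(t,*mt[:2])))
print(tri2(wray(w,*mw),ray(t,382.75,243.5)),tri2(wray(w,*mw),ray(s,253.5,142)))
E
```

```text
w (283.8549995422363, 192.49560165405273, (41.05460739135742, 42.104888916015625), 1354.5)
t (382.4712505340576, 243.32538986206055, (18.576343536376953, 19.652864456176758), 284.5)
s None
0.15 [ 0.49249527 -0.12540328  0.15      ] [ 0.49518883 -0.12408071  0.15      ]
0.16 [ 0.49234866 -0.12309357  0.16      ] [ 0.49494329 -0.12181958  0.16      ]
0.17 [ 0.49220206 -0.12078386  0.17      ] [ 0.49469775 -0.11955845  0.17      ]
0.18 [ 0.49205546 -0.11847415  0.18      ] [ 0.49445222 -0.11729731  0.18      ]
(array([ 0.4921, -0.1195,  0.1754]), np.float64(0.0001))
(array([ 0.4921, -0.1201,  0.1741]), np.float64(0.0004)) (array([ 0.4913, -0.1222,  0.1609]), np.float64(0.0025))
```

Request:
drive_tool --series '[{"rot": [0,0,0],"offset": [6,3,30],"hand": 0.13},{"rot": [0,0,0],"offset": [0,0,30],"hand": 0.13},{"rot": [0,0,0],"offset": [0,0,20],"hand": 0.13},{"rot": [0,0,0],"offset": [0,0,15],"hand": 0.13},{"rot": [0,0,0],"offset": [0,0,5],"hand": 0.13}]'

```text
time_s: 3.08
position: [0.4896, -0.1232, 0.1792]
eef_rot: [-0.002, 0.708, 0.707, -0.001]
wrist_force: [-0.8, -0.1, -0.5]
finger_gap: 0.0484
```

Request:
drive_tool --series '[{"rot": [0,0,0],"offset": [0,0,0],"hand": 0.13},{"rot": [0,0,0],"offset": [0,0,0],"hand": 0.13},{"rot": [0,0,0],"offset": [0,0,0],"hand": 0.13}]'

```text
time_s: 3.33
position: [0.4926, -0.124, 0.1828]
eef_rot: [0.001, 0.707, 0.707, 0.0]
wrist_force: [0.5, -0.0, 1.0]
finger_gap: 0.0481
```

```bash
python3 - <<'E'
from h import *
s=arm.state(); print(s['position'],s['eef_rot'],s['wrist_force'],s['finger_gap'])
d=shot('wrist','w2'); d['state']=s; np.save('pics/w2.npy',d,allow_pickle=True)
d=shot('scene','scene2')
a=cv2.imread('pics/scene2.png')[90:230,190:330];b=cv2.imread('pics/w2.png')[100:380,100:460]
a=cv2.resize(a,(360,360));b=cv2.resize(b,(440,342))
z=np.zeros((360,800,3),'uint8');z[:,:360]=a;z[:342,360:]=b;cv2.imwrite('pics/v2.png',z)
E
```

```text
[ 0.49256922 -0.12399082  0.1828096 ] [1.24455724e-03 7.07310772e-01 7.06901514e-01 4.14840020e-04] [ 0.53953326 -0.00686711  1.02028825] 0.0480941798138473
```

View pics/v2.png

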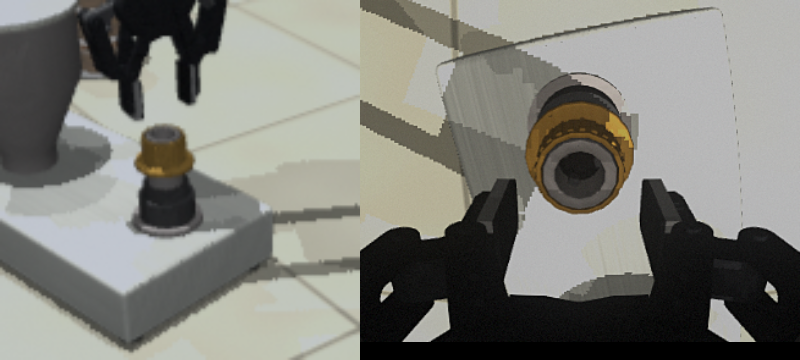

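The coupling sits midway between the fingers in x (mouth ≈ crop (577,166), fingers at 515 and 645). I'll measure it again from here.

```bash
python3 - <<'E'
from h import *
w,w1,t=load('w2'),load('w1'),load('top0')
b=(220,170,110,110)
m=mouth(w['pixels'],b);print(m)
m1=mouth(w1['pixels'],(240,140,90,90))
for z in(.155,.160,.165,.17,.175): print(z,wonz(w,*m[:2],z).round(4),wonz(w1,*m1[:2],z).round(4),onz(t,382.5,243.4,z).round(4))
print(tri2(wray(w,*m[:2]),wray(w1,*m1[:2])),tri2(wray(w,*m[:2]),ray(t,382.5,243.4)))
# diameter based
for (dd,mm) in((w,m),(w1,m1)):
  for z in(.155,.165,.175):
    a=wonz(dd,mm[0]-sum(mm[2])/4,mm[1],z);c=wonz(dd,mm[0]+sum(mm[2])/4,mm[1],z);print(z,np.linalg.norm(a-c).round(4))
E
```

```text
(279.3759002685547, 241.24149322509766, (58.991817474365234, 63.10155487060547), 2919.5)
0.155 [ 0.4923 -0.1246  0.155 ] [ 0.4924 -0.1242  0.155 ] [ 0.495  -0.1252  0.155 ]
0.16 [ 0.4923 -0.1226  0.16  ] [ 0.4923 -0.1231  0.16  ] [ 0.4942 -0.1238  0.16  ]
0.165 [ 0.4922 -0.1206  0.165 ] [ 0.4923 -0.1219  0.165 ] [ 0.4935 -0.1224  0.165 ]
0.17 [ 0.4922 -0.1186  0.17  ] [ 0.4922 -0.1208  0.17  ] [ 0.4928 -0.121   0.17  ]
0.175 [ 0.4922 -0.1167  0.175 ] [ 0.4921 -0.1196  0.175 ] [ 0.4921 -0.1196  0.175 ]
(array([ 0.4923, -0.1237,  0.1573]), np.float64(0.0001)) (array([ 0.4929, -0.1216,  0.1647]), np.float64(0.0021))
0.155 0.0343
0.165 0.0323
0.175 0.0302
0.155 0.0351
0.165 0.0338
0.175 0.0325
```

Request:
drive_tool --series '[{"rot": [0,0,0],"offset": [1,0,15],"hand": 0.13},{"rot": [0,0,0],"offset": [0,0,12],"hand": 0.13},{"rot": [0,0,0],"offset": [0,0,8],"hand": 0.13},{"rot": [0,0,0],"offset": [0,0,0],"hand": 0.13},{"rot": [0,0,0],"offset": [0,0,0],"hand": 0.13}]'

```text
time_s: 3.85
position: [0.492, -0.1223, 0.1465]
eef_rot: [-0.0, 0.707, 0.707, -0.0]
wrist_force: [0.1, 0.0, 0.3]
finger_gap: 0.0482
```

Request:
drive_tool --series '[{"rot": [0,0,0],"offset": [0,0,2],"hand": 0.13},{"rot": [0,0,0],"offset": [0,0,2],"hand": 0.13},{"rot": [0,0,0],"offset": [0,0,0],"hand": 0.13}]'

```text
time_s: 4.1
position: [0.4922, -0.1224, 0.1425]
eef_rot: [0.0, 0.707, 0.707, 0.0]
wrist_force: [-0.2, 0.3, 0.2]
finger_gap: 0.0481
```

Request:
drive_tool --series '[{"rot": [0,0,0],"offset": [0,0,2],"hand": 0.13},{"rot": [0,0,0],"offset": [0,0,1],"hand": 0.13},{"rot": [0,0,0],"offset": [0,0,0],"hand": 0.13}]'

```text
time_s: 4.35
position: [0.4919, -0.1223, 0.1391]
eef_rot: [-0.0, 0.707, 0.707, -0.0]
wrist_force: [0.1, -0.3, -0.0]
finger_gap: 0.048
```

Request:
drive_tool --series '[{"rot": [0,0,0],"offset": [0,0,2],"hand": 0.13},{"rot": [0,0,0],"offset": [0,0,1],"hand": 0.13},{"rot": [0,0,0],"offset": [0,0,0],"hand": 0.13}]'

```text
time_s: 4.6
position: [0.4918, -0.1223, 0.136]
eef_rot: [-0.0, 0.707, 0.707, -0.0]
wrist_force: [0.3, 0.1, -0.2]
finger_gap: 0.0483
```

Request:
drive_tool --series '[{"rot": [0,0,0],"offset": [0,0,2],"hand": 0.13},{"rot": [0,0,0],"offset": [0,0,1],"hand": 0.13},{"rot": [0,0,0],"offset": [0,0,0],"hand": 0.13}]'

```text
time_s: 4.85
position: [0.4921, -0.1224, 0.1334]
eef_rot: [0.0, 0.707, 0.707, 0.0]
wrist_force: [-0.8, 1.5, 2.9]
finger_gap: 0.0482
```

Request:
drive_tool --series '[{"rot": [0,0,0],"offset": [0,0,2],"hand": 0.13},{"rot": [0,0,0],"offset": [0,0,1],"hand": 0.13},{"rot": [0,0,0],"offset": [0,0,0],"hand": 0.13}]'

```text
time_s: 5.1
position: [0.4921, -0.1224, 0.1304]
eef_rot: [0.0, 0.707, 0.707, 0.0]
wrist_force: [-1.2, 0.5, 3.8]
finger_gap: 0.0479
```

Request:
drive_tool --series '[{"rot": [0,0,0],"offset": [0,0,2],"hand": 0.13},{"rot": [0,0,0],"offset": [0,0,1],"hand": 0.13},{"rot": [0,0,0],"offset": [0,0,0],"hand": 0.13}]'

```text
time_s: 5.35
position: [0.4921, -0.1224, 0.1273]
eef_rot: [0.0, 0.707, 0.707, 0.0]
wrist_force: [-0.4, 0.2, 4.0]
finger_gap: 0.0484
```

Contact came at a tool height of about 0.135 with a spring force of about 4 N. From here I'll use finer steps.

Request:
drive_tool --series '[{"rot": [0,0,0],"offset": [0,0,1],"hand": 0.13},{"rot": [0,0,0],"offset": [0,0,0],"hand": 0.13}]'

```text
time_s: 5.52
position: [0.4921, -0.1224, 0.1263]
eef_rot: [0.0, 0.707, 0.707, 0.0]
wrist_force: [-0.6, 1.2, 4.2]
finger_gap: 0.0478
```

Request:
drive_tool --series '[{"rot": [0,0,0],"offset": [0,0,1],"hand": 0.13},{"rot": [0,0,0],"offset": [0,0,0],"hand": 0.13}]'

```text
time_s: 5.68
position: [0.4921, -0.1224, 0.1253]
eef_rot: [0.0, 0.707, 0.707, 0.0]
wrist_force: [0.3, 0.1, 4.1]
finger_gap: 0.0482
```

Request:
drive_tool --series '[{"rot": [0,0,0],"offset": [0,0,0.5],"hand": 0.13},{"rot": [0,0,0],"offset": [0,0,0],"hand": 0.13}]'

```text
time_s: 5.85
position: [0.4921, -0.1224, 0.1249]
eef_rot: [0.0, 0.707, 0.707, 0.0]
wrist_force: [-1.2, 0.3, 5.5]
finger_gap: 0.0484
```

Now I'll press on to the hard stop in 0.4 mm steps.

Request:
drive_tool --series '[{"rot": [0,0,0],"offset": [0,0,0.4],"hand": 0.13},{"rot": [0,0,0],"offset": [0,0,0],"hand": 0.13}]'

```text
time_s: 6.02
position: [0.4921, -0.1224, 0.1245]
eef_rot: [0.0, 0.707, 0.707, 0.0]
wrist_force: [-0.9, 1.3, 5.2]
finger_gap: 0.0483
```

Request:
drive_tool --series '[{"rot": [0,0,0],"offset": [0,0,0.4],"hand": 0.13},{"rot": [0,0,0],"offset": [0,0,0],"hand": 0.13}]'

```text
time_s: 6.18
position: [0.4921, -0.1224, 0.1241]
eef_rot: [0.0, 0.707, 0.707, 0.0]
wrist_force: [-0.8, 1.0, 4.3]
finger_gap: 0.0479
```

Request:
drive_tool --series '[{"rot": [0,0,0],"offset": [0,0,0.4],"hand": 0.13},{"rot": [0,0,0],"offset": [0,0,0],"hand": 0.13}]'

```text
time_s: 6.35
position: [0.4922, -0.1224, 0.1237]
eef_rot: [0.0, 0.707, 0.707, 0.0]
wrist_force: [-0.7, -0.4, 6.3]
finger_gap: 0.0481
```

Request:
drive_tool --series '[{"rot": [0,0,0],"offset": [0,0,0.4],"hand": 0.13},{"rot": [0,0,0],"offset": [0,0,0],"hand": 0.13}]'

```text
time_s: 6.52
position: [0.4921, -0.1224, 0.1233]
eef_rot: [0.0, 0.707, 0.707, 0.0]
wrist_force: [-1.4, -0.4, 4.7]
finger_gap: 0.0481
```

Request:
drive_tool --series '[{"rot": [0,0,0],"offset": [0,0,0.4],"hand": 0.13},{"rot": [0,0,0],"offset": [0,0,0],"hand": 0.13}]'

```text
time_s: 6.68
position: [0.4921, -0.1224, 0.123]
eef_rot: [0.0, 0.707, 0.707, 0.0]
wrist_force: [-0.2, 0.1, 6.2]
finger_gap: 0.048
```

Request:
drive_tool --series '[{"rot": [0,0,0],"offset": [0,0,0.4],"hand": 0.13},{"rot": [0,0,0],"offset": [0,0,0],"hand": 0.13}]'

```text
time_s: 6.85
position: [0.4921, -0.1224, 0.1228]
eef_rot: [0.0, 0.707, 0.707, 0.0]
wrist_force: [-2.0, 0.2, 8.1]
finger_gap: 0.0484
```

Request:
drive_tool --series '[{"rot": [0,0,0],"offset": [0,0,0.4],"hand": 0.13},{"rot": [0,0,0],"offset": [0,0,0],"hand": 0.13}]'

```text
time_s: 7.02
position: [0.4922, -0.1224, 0.1227]
eef_rot: [0.0, 0.707, 0.707, 0.0]
wrist_force: [-1.4, 0.8, 9.3]
finger_gap: 0.0483
```

Request:
drive_tool --series '[{"rot": [0,0,0],"offset": [0,0,0.5],"hand": 0.13},{"rot": [0,0,0],"offset": [0,0,0],"hand": 0.13}]'

```text
time_s: 7.18
position: [0.4922, -0.1224, 0.1226]
eef_rot: [0.0, 0.707, 0.707, 0.0]
wrist_force: [-3.0, 2.1, 12.6]
finger_gap: 0.0481
```

Request:
drive_tool --series '[{"rot": [0,0,0],"offset": [0,0,-2],"hand": 0.13},{"rot": [0,0,0],"offset": [0,0,-2],"hand": 0.13},{"rot": [0,0,0],"offset": [0,0,0],"hand": 0.13}]'

```text
time_s: 7.43
position: [0.4921, -0.1224, 0.1257]
eef_rot: [0.0, 0.707, 0.707, 0.0]
wrist_force: [0.5, -0.9, 2.3]
finger_gap: 0.0482
```

Request:
drive_tool --series '[{"rot": [0,0,0],"offset": [0,0,-4],"hand": 0.13},{"rot": [0,0,0],"offset": [0,0,0],"hand": 0.13},{"rot": [0,0,0],"offset": [0,0,0],"hand": 0.13}]'

```text
time_s: 7.68
position: [0.4918, -0.1222, 0.1292]
eef_rot: [-0.0, 0.707, 0.707, -0.0]
wrist_force: [-0.2, 0.1, 0.3]
finger_gap: 0.0486
```

The force vanished at 0.1292, where the spring pushed 4 N earlier, so the sleeve stays back by itself. I'll rise and go to the nozzle.

Request:
drive_tool --series '[{"rot": [0,0,0],"offset": [0,0,-15],"hand": 0.13},{"rot": [0,0,0],"offset": [0,0,-30],"hand": 0.13},{"rot": [0,0,0],"offset": [0,0,-40],"hand": 0.13},{"rot": [0,0,0],"offset": [0,0,-30],"hand": 0.13},{"rot": [0,0,0],"offset": [20,0,-6],"hand": 0.4}]'

```text
time_s: 8.1
position: [0.4947, -0.1056, 0.2558]
eef_rot: [0.005, 0.708, 0.706, 0.001]
wrist_force: [1.6, -0.0, -0.6]
finger_gap: 0.059
```

Request:
drive_tool --series '[{"rot": [0,0,0],"offset": [40,-5,0],"hand": 0.4},{"rot": [0,0,0],"offset": [40,-5,0],"hand": 0.4},{"rot": [0,0,0],"offset": [40,-5,0],"hand": 0.4},{"rot": [0,0,0],"offset": [40,-5,0],"hand": 0.4},{"rot": [0,0,0],"offset": [40,-5,0],"hand": 0.4}]'

```text
time_s: 8.52
position: [0.4662, 0.0993, 0.2502]
eef_rot: [-0.0, 0.707, 0.707, -0.0]
wrist_force: [0.5, -0.0, -0.5]
finger_gap: 0.0593
```

Request:
drive_tool --series '[{"rot": [0,0,0],"offset": [40,-4,0],"hand": 0.4},{"rot": [0,0,0],"offset": [40,0,0],"hand": 0.4},{"rot": [0,0,0],"offset": [40,0,0],"hand": 0.4},{"rot": [0,0,0],"offset": [28,0,0],"hand": 0.4},{"rot": [0,0,0],"offset": [0,0,0],"hand": 0.4}]'

```text
time_s: 8.93
position: [0.462, 0.2505, 0.2499]
eef_rot: [-0.001, 0.705, 0.709, 0.0]
wrist_force: [-0.2, -0.1, 0.7]
finger_gap: 0.0596
```

Request:
drive_tool --series '[{"rot": [0,0,0],"offset": [0,0,0],"hand": 0.4},{"rot": [0,0,0],"offset": [0,0,0],"hand": 0.4},{"rot": [0,0,0],"offset": [0,0,0],"hand": 0.4}]'

```text
time_s: 9.18
position: [0.463, 0.2446, 0.2502]
eef_rot: [-0.0, 0.707, 0.707, -0.0]
wrist_force: [0.7, -0.6, -0.8]
finger_gap: 0.0599
```

```bash
python3 - <<'E'
from h import *
s=arm.state(); print(s['position'],s['eef_rot'],s['wrist_force'],s['finger_gap'])
d=shot('wrist','w3'); d['state']=s; np.save('pics/w3.npy',d,allow_pickle=True)
shot('scene','scene3');shot('top','top3')
c=lambda im,x,y,w,h,W,H:cv2.resize(im[y:y+h,x:x+w],(W,H),interpolation=cv2.INTER_CUBIC)
a=cv2.imread('pics/scene3.png');b=cv2.imread('pics/top3.png');w=cv2.imread('pics/w3.png')
z=np.hstack([np.vstack([c(a,220,130,80,75,240,225),c(b,345,210,80,70,240,225)]),c(w,100,40,380,310,551,450)])
cv2.imwrite('pics/v3.png',z)
E
```

```text
[0.46299701 0.24457407 0.25018619] [-1.36060160e-05  7.07498573e-01  7.06714615e-01 -4.70215379e-04] [ 0.71481271 -0.56080386 -0.83791365] 0.059938248475359675
```

View pics/v3.png

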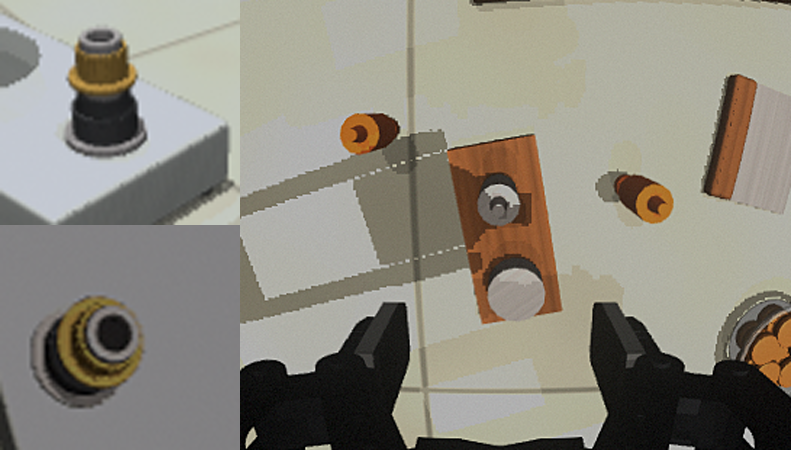

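The sleeve is visibly back, with the grey rim standing proud of the brass. The nozzle's barrel top is at wrist pixel ≈ (278,182), clear of the orange ones on either side.

```bash
python3 - <<'E'
from h import *
w=load('w3')
im=cv2.cvtColor(w['pixels'],cv2.COLOR_RGB2HSV)
x0,y0=250,155; sub=im[y0:y0+55,x0:x0+60]
m=((sub[...,1]<40)&(sub[...,2]>120)).astype('uint8')
cs,_=cv2.findContours(m,cv2.RETR_EXTERNAL,cv2.CHAIN_APPROX_NONE)
for c in cs:
    if cv2.contourArea(c)>80:
        (x,y),r=cv2.minEnclosingCircle(c);e=cv2.fitEllipse(c);print((x+x0,y+y0,r),e,cv2.contourArea(c),wonz(w,x+x0,y+y0,.092).round(4))
print(wonz(w,278,182,.092))
for r in m[::3]: print(''.join('.#'[v] for v in r))
E
```

```text
(280.5, 175.0, 12.54003620147705) ((31.197307586669922, 18.56133270263672), (11.685298919677734, 23.539043426513672), 113.4580307006836) 168.0 [0.4639 0.2585 0.092 ]
[0.46155397 0.25177327 0.092     ]
..........................................................##
..........................................................##
..........................................................##
...........................................................#
.........................#######...........................#
...................###################......................
.....................####################...................
.......................##.......##########..................
....................................#######.................
....................................###.....................
............................................................
............................................................
............................................................
............................................................
............................................................
............................................................
............................................................
............................................................
.####.......................................................
```

Request:
drive_tool --series '[{"rot": [0,0,0],"offset": [7,-1,0],"hand": 0.4},{"rot": [0,0,0],"offset": [0,0,40],"hand": 0.4},{"rot": [0,0,0],"offset": [0,0,40],"hand": 0.4},{"rot": [0,0,0],"offset": [0,0,30],"hand": 0.4},{"rot": [0,0,0],"offset": [0,0,10],"hand": 0.4}]'

```text
time_s: 9.75
position: [0.459, 0.2517, 0.1261]
eef_rot: [-0.002, 0.707, 0.707, -0.003]
wrist_force: [-0.3, 0.5, 1.1]
finger_gap: 0.0597
```

Request:
drive_tool --series '[{"rot": [0,0,0],"offset": [0,0,0],"hand": 0.4},{"rot": [0,0,0],"offset": [0,0,0],"hand": 0.4},{"rot": [0,0,0],"offset": [0,0,0],"hand": 0.4}]'

```text
time_s: 10.0
position: [0.4637, 0.2531, 0.1327]
eef_rot: [0.001, 0.707, 0.707, 0.002]
wrist_force: [0.8, -0.5, 1.0]
finger_gap: 0.0598
```

```bash
python3 - <<'E'
from h import *
s=arm.state(); print(s['position'],s['eef_rot'],s['wrist_force'],s['finger_gap'])
d=shot('wrist','w4'); d['state']=s; np.save('pics/w4.npy',d,allow_pickle=True)
cv2.imwrite('pics/v4.png',cv2.resize(cv2.imread('pics/w4.png')[130:380,150:410],None,fx=2,fy=2))
E
```

```text
[0.46370546 0.25314878 0.13268766] [0.00088932 0.70720208 0.70700884 0.00171394] [ 0.80135385 -0.4654602   1.0376302 ] 0.05980263509192697
```

View pics/v4.png

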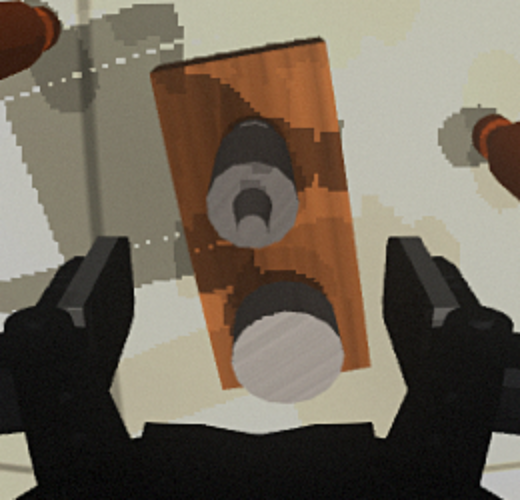

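The nozzle's barrel top is at wrist pixel ≈ (276.5,232.5).

```bash
python3 - <<'E'
from h import *
w=load('w4'); print(wonz(w,276.5,232.5,.092),arm.state()['position'])
E
```

```text
[0.46181275 0.25311387 0.092     ] [0.46381377 0.25322384 0.13286895]
```

Request:
drive_tool --series '[{"rot": [0,0,0],"offset": [-0.5,-1.5,25],"hand": 0.4},{"rot": [0,0,0],"offset": [0,0,25],"hand": 0.4},{"rot": [0,0,0],"offset": [0,0,20],"hand": 0.4},{"rot": [0,0,0],"offset": [0,0,10],"hand": 0.4},{"rot": [0,0,0],"offset": [0,0,0],"hand": 0.4}]'

```text
time_s: 10.47
position: [0.46, 0.252, 0.0498]
eef_rot: [-0.0, 0.707, 0.707, -0.001]
wrist_force: [0.1, -0.7, 0.6]
finger_gap: 0.0598
```

Request:
drive_tool --series '[{"rot": [0,0,0],"offset": [0,0,0],"hand": 0.4},{"rot": [0,0,0],"offset": [0,0,0],"hand": 0.4},{"rot": [0,0,0],"offset": [0,0,0],"hand": 0.4}]'

```text
time_s: 10.72
position: [0.4618, 0.2526, 0.0521]
eef_rot: [0.001, 0.707, 0.707, 0.001]
wrist_force: [-0.4, 0.5, 0.1]
finger_gap: 0.0594
```

Request:
drive_tool --series '[{"rot": [0,0,0],"offset": [0,0,0],"hand": -0.2},{"rot": [0,0,0],"offset": [0,0,0],"hand": -0.6},{"rot": [0,0,0],"offset": [0,0,0],"hand": -0.8},{"rot": [0,0,0],"offset": [0,0,0],"hand": -0.8},{"rot": [0,0,0],"offset": [0,0,0],"hand": -0.8}]' --grip_force 50

```text
time_s: 11.13
position: [0.461, 0.2523, 0.0513]
eef_rot: [0.0, 0.707, 0.707, 0.001]
wrist_force: [-0.8, -0.3, 5.4]
finger_gap: 0.0268
```

Request:
drive_tool --series '[{"rot": [0,0,0],"offset": [0,0,0],"hand": -0.8},{"rot": [0,0,0],"offset": [0,0,0],"hand": -0.8}]'

```text
time_s: 11.3
position: [0.461, 0.2523, 0.0513]
eef_rot: [0.0, 0.707, 0.707, 0.001]
wrist_force: [-0.3, -0.6, 5.3]
finger_gap: 0.0271
```

Request:
drive_tool --series '[{"rot": [0,0,0],"offset": [0,0,-5],"hand": -0.8},{"rot": [0,0,0],"offset": [0,0,-8],"hand": -0.8},{"rot": [0,0,0],"offset": [0,0,-10],"hand": -0.8},{"rot": [0,0,0],"offset": [0,0,-15],"hand": -0.8},{"rot": [0,0,0],"offset": [0,0,-30],"hand": -0.8}]'

```text
time_s: 11.72
position: [0.4581, 0.2514, 0.1171]
eef_rot: [-0.002, 0.707, 0.707, -0.003]
wrist_force: [1.0, -0.2, -2.5]
finger_gap: 0.0268
```

Request:
drive_tool --series '[{"rot": [0,0,0],"offset": [0,0,-40],"hand": -0.8},{"rot": [0,0,0],"offset": [0,0,-40],"hand": -0.8},{"rot": [0,0,0],"offset": [0,0,-30],"hand": -0.8},{"rot": [0,0,0],"offset": [0,0,-10],"hand": -0.8},{"rot": [0,0,0],"offset": [0,0,0],"hand": -0.8}]'

```text
time_s: 12.13
position: [0.462, 0.2527, 0.2422]
eef_rot: [0.002, 0.707, 0.707, 0.003]
wrist_force: [-0.9, 1.1, -0.5]
finger_gap: 0.0264
```

Request:
drive_tool --series '[{"rot": [0,0,0],"offset": [0,0,0],"hand": -0.8},{"rot": [0,0,0],"offset": [0,0,0],"hand": -0.8},{"rot": [0,0,0],"offset": [0,0,0],"hand": -0.8},{"rot": [0,0,0],"offset": [0,0,0],"hand": -0.8}]'

```text
time_s: 12.47
position: [0.4595, 0.2518, 0.2365]
eef_rot: [-0.001, 0.707, 0.707, -0.002]
wrist_force: [0.9, 0.4, -1.6]
finger_gap: 0.0267
```

```bash
python3 - <<'E'
from h import *
s=arm.state(); print(s['position'],s['eef_rot'],s['wrist_force'],s['finger_gap'])
d=shot('wrist','w5'); d['state']=s; np.save('pics/w5.npy',d,allow_pickle=True)
d=shot('scene','scene5')
c=lambda im,x,y,w,h,W,H:cv2.resize(im[y:y+h,x:x+w],(W,H),interpolation=cv2.INTER_CUBIC)
print(proj(d,s['position']))
u,v=proj(d,s['position']).astype(int)
a=cv2.imread('pics/scene5.png');b=cv2.imread('pics/w5.png')
u=min(max(u-50,0),460);v=min(max(v-60,0),300);print(u,v)
cv2.imwrite('pics/v5.png',np.hstack([c(a,u,v,100,120,400,480),c(b,220,180,120,144,400,480)]))
E
```

```text
[0.45954389 0.25181805 0.23646247] [-0.00097484  0.70715756  0.70705307 -0.00178688] [ 0.88180316  0.3684584  -1.62272289] 0.026651930266496534
[386.86774091 180.62377594]
336 120
```

View pics/v5.png

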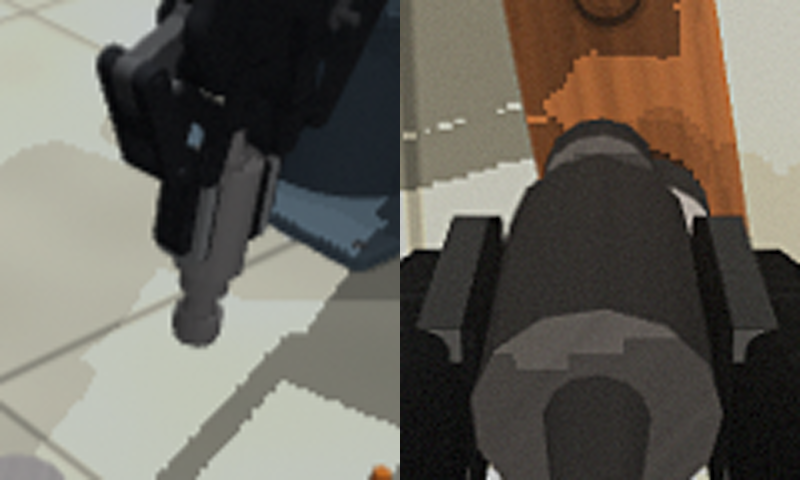

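The nozzle is held, and looks centred between the pads. Before inserting I'll check its axis position and tilt in the tool.

```bash
python3 - <<'E'
from h import *
w=load('w5');s=w['state'];p=s['position']
for dz in(-.0453,0,.0407): print('scene exp',dz,proj(load('scene5'),p+[0,0,dz]).round(1), ((proj(load('scene5'),p+[0,0,dz])-[336,120])*4).round(0))
# wrist expected projections of axis points in the tool
H=np.array(w['hand_eye']);K=w['camera_matrix']
def wp(t):
    c=np.linalg.inv(H)@np.r_[t,1]; x,y,z=c[0],-c[1],-c[2]; r=np.hypot(x,y); th=np.arctan2(r,z); return np.array([K[0,2]+K[0,0]*th*x/r,K[1,2]+K[0,0]*th*y/r])
for n,tz in(('tubetop',-.0587),('bartop',-.0407),('barbottom',.0093),('plugend',.0453)):
    a=wp([0,0,tz]);b=wp([.001,0,tz]);l=wp([0.014,0,tz]); print(n,((a-[220,180])*400/120+[400,0]).round(1),'per mm',((b-a)*400/120).round(1),'fwd edge r14',((l-[220,180])*400/120+[400,0]).round(1), 'r10',((wp([0.010,0,tz])-[220,180])*400/120+[400,0]).round(1))
E
```

```text
scene exp -0.0453 [382.7 203.1] [187. 332.]
scene exp 0 [386.9 180.6] [203. 242.]
scene exp 0.0407 [390.9 158.7] [220. 155.]
tubetop [603.6 527.8] per mm [ 0. -8.] fwd edge r14 [604.  407.2] r10 [603.9 443.7]
bartop [602.5 426.8] per mm [ 0.  -7.5] fwd edge r14 [602.7 315.5] r10 [602.7 348.7]
barbottom [600.5 245.3] per mm [ 0. -6.] fwd edge r14 [600.6 158.5] r10 [600.6 183.8]
plugend [599.6 165.9] per mm [ 0.  -5.1] fwd edge r14 [599.6  92.3] r10 [599.6 113.7]
```

The held nozzle agrees with the expected axis to about 1 mm and 1°. I'll go over the coupling at this height, which leaves about 29 mm of plug clearance.

Request:
drive_tool --series '[{"rot": [0,0,0],"offset": [-20,2,0],"hand": -0.8},{"rot": [0,0,0],"offset": [-38,4,0],"hand": -0.8},{"rot": [0,0,0],"offset": [-40,4,0],"hand": -0.8},{"rot": [0,0,0],"offset": [-40,4,0],"hand": -0.8},{"rot": [0,0,0],"offset": [-40,4,0],"hand": -0.8}]'

```text
time_s: 12.98
position: [0.4782, 0.0728, 0.2381]
eef_rot: [-0.0, 0.707, 0.707, -0.0]
wrist_force: [0.9, 0.7, -0.6]
finger_gap: 0.0266
```

Request:
drive_tool --series '[{"rot": [0,0,0],"offset": [-40,4,0],"hand": -0.8},{"rot": [0,0,0],"offset": [-40,4,0],"hand": -0.8},{"rot": [0,0,0],"offset": [-40,4,0],"hand": -0.8},{"rot": [0,0,0],"offset": [-35,2,0],"hand": -0.8},{"rot": [0,0,0],"offset": [-25,0,0],"hand": -0.8}]'

```text
time_s: 13.4
position: [0.4925, -0.1091, 0.238]
eef_rot: [0.0, 0.708, 0.706, -0.0]
wrist_force: [0.4, 0.4, -0.1]
finger_gap: 0.0268
```

Request:
drive_tool --series '[{"rot": [0,0,0],"offset": [-12,0,0],"hand": -0.8},{"rot": [0,0,0],"offset": [-4,0,0],"hand": -0.8},{"rot": [0,0,0],"offset": [0,0,5],"hand": -0.8},{"rot": [0,0,0],"offset": [0,0,5],"hand": -0.8},{"rot": [0,0,0],"offset": [0,0,0],"hand": -0.8}]'

```text
time_s: 13.82
position: [0.4918, -0.1199, 0.227]
eef_rot: [-0.001, 0.707, 0.708, -0.0]
wrist_force: [0.2, -1.4, -1.5]
finger_gap: 0.0268
```

Request:
drive_tool --series '[{"rot": [0,0,0],"offset": [0,0,0],"hand": -0.8},{"rot": [0,0,0],"offset": [0,0,0],"hand": -0.8},{"rot": [0,0,0],"offset": [0,0,0],"hand": -0.8},{"rot": [0,0,0],"offset": [0,0,0],"hand": -0.8}]'

```text
time_s: 14.15
position: [0.4927, -0.1213, 0.2288]
eef_rot: [0.0, 0.707, 0.707, 0.0]
wrist_force: [0.1, 0.5, -1.3]
finger_gap: 0.0267
```

```bash
python3 - <<'E'
from h import *
s=arm.state(); print(s['position'],s['eef_rot'],s['wrist_force'],s['finger_gap'])
d=shot('wrist','w6'); d['state']=s; np.save('pics/w6.npy',d,allow_pickle=True)
d=shot('scene','scene6');shot('top','top6')
print(arm.state()['position'])
c=lambda im,x,y,w,h,W,H:cv2.resize(im[y:y+h,x:x+w],(W,H),interpolation=cv2.INTER_CUBIC)
a=cv2.imread('pics/scene6.png');b=cv2.imread('pics/w6.png')
cv2.imwrite('pics/v6.png',np.hstack([c(a,215,90,75,112,400,600),c(b,230,190,100,150,400,600)]))
E
```

```text
[ 0.49269875 -0.12131123  0.22878859] [2.44173135e-04 7.06772198e-01 7.07441155e-01 1.12395800e-04] [ 0.11836718  0.45249698 -1.25578882] 0.026674941400250715
[ 0.4926293  -0.12170421  0.22870771]
```

View pics/v6.png

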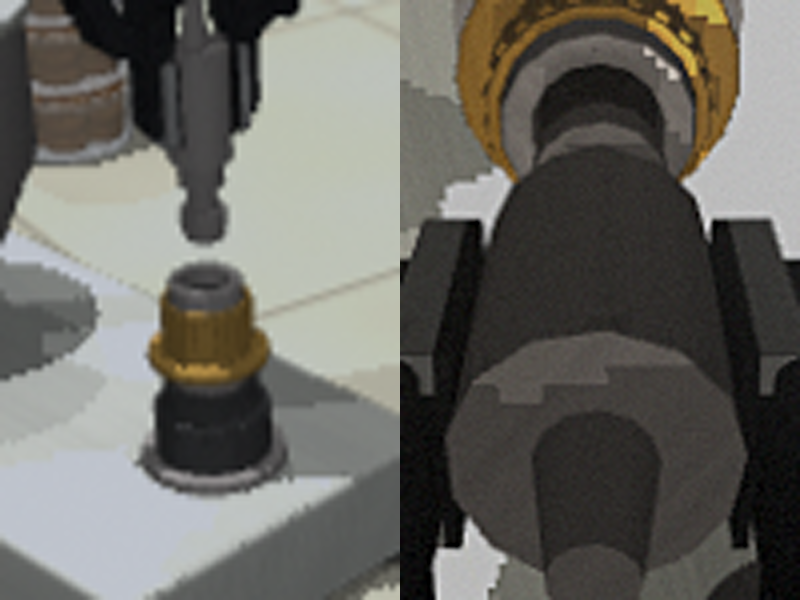

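```bash
python3 - <<'E'
from h import *
w=load('w6');sc=load('scene6')
px=lambda x,y:(230+(x-400)/4,190+y/4)
P=px(599,122); pe=w['state']['position'][2]-.0453
print('plug centre',pe,wonz(w,*P,pe)-[0,.010,0])
for z in(.158,.161,.164,.167): print(z,'bore',wonz(w,*px(599,65),z)-[0,.011,0],'rim',wonz(w,*px(597,35),z)-[0,.017,0])
im=cv2.cvtColor(sc['pixels'],cv2.COLOR_RGB2GRAY).astype(float)
for r in list(range(125,136))+list(range(139,148)): print(r,im[r,240:268].astype(int))
r=np.array([1,0,0]);print('img right world',rot(sc['orientation'])@r)
for z in(.07,.16,.18): print(proj(sc,[.4925,-.1225,z]),proj(sc,[.4925,-.1215,z]))
E
```

```text
plug centre 0.18348858644666804 [ 0.4926285  -0.1253626   0.18348859]
0.158 bore [ 0.49272581 -0.12447977  0.158     ] rim [ 0.49238304 -0.12523353  0.158     ]
0.161 bore [ 0.49271315 -0.12364897  0.161     ] rim [ 0.49237521 -0.12447677  0.161     ]
0.164 bore [ 0.49270048 -0.12281817  0.164     ] rim [ 0.49236738 -0.12372001  0.164     ]
0.167 bore [ 0.49268781 -0.12198738  0.167     ] rim [ 0.49235955 -0.12296325  0.167     ]
125 [186 186 186 187 186 186 186 191 180 146  69  64  69  67  64  85 172 191
 191 191 190 191 191 191 192 192 191 191]
126 [186 185 187 186 187 191 192 192 192 186  70  64  67  68  63  87 189 192
 191 192 192 191 192 192 191 192 192 191]
127 [185 191 192 191 191 192 192 193 192 151  65  64  67  67  63  61 132 190
 191 191 191 191 192 192 192 191 192 192]
128 [191 193 193 192 193 192 193 193 170  89  60  64  68  68  63  55  87 143
 189 192 191 192 192 192 192 192 191 192]
129 [191 192 192 192 192 192 193 192 158  66  61  61  64  65  73  73  74 118
 190 192 191 192 192 192 191 192 191 191]
130 [192 192 193 193 192 193 193 192 155  65  61  63  70  69  72  67  6
[... 1235 characters left out ...]
2]
144 [183 178 171 191 192 159  76  67  85  93  96 109 102  84  80  82  85  87
  74  66  55 103 189 192 191 192 193 191]
145 [187 185 183 172 170  98  54  55  66  74  85  95  94  90  78  78  75  76
  69  64  57  74 140 189 192 192 192 191]
146 [186 187 187 183 161  82  63  57  62  65  77  79  81  82  75  73  73  72
  69  63  78  61 126 190 192 192 192 192]
147 [186 186 186 185 181  76  64  75  65  65  75  77  74  80  75  74  73  70
  74  72  65  60 124 189 192 190 179 168]
img right world [-0.82611466  0.56330276 -0.01498551]
[254.42664222 174.83333283] [254.63591452 175.00582107]
[252.49143164 142.38211041] [252.71162616 142.54072376]
[252.02995963 134.6437635 ] [252.2527352  134.79867216]
```

In x, plug and mouth agree within 0.3 mm (wrist view: plug ≈ 599.5, rim ≈ 597 in the crop). The scene edges agree within about 0.2 mm across, and y is uncertain by about 1 mm. I'll nudge +0.5 mm in y and go down by feel.

Request:
drive_tool --series '[{"rot": [0,0,0],"offset": [0.5,0,5],"hand": -0.8},{"rot": [0,0,0],"offset": [0,0,5],"hand": -0.8},{"rot": [0,0,0],"offset": [0,0,3],"hand": -0.8},{"rot": [0,0,0],"offset": [0,0,0],"hand": -0.8},{"rot": [0,0,0],"offset": [0,0,0],"hand": -0.8}]'

```text
time_s: 14.72
position: [0.4923, -0.1213, 0.215]
eef_rot: [-0.0, 0.707, 0.707, -0.0]
wrist_force: [0.0, -0.0, -1.2]
finger_gap: 0.0265
```

Request:
drive_tool --series '[{"rot": [0,0,0],"offset": [0,0,1],"hand": -0.8},{"rot": [0,0,0],"offset": [0,0,1],"hand": -0.8},{"rot": [0,0,0],"offset": [0,0,0],"hand": -0.8}]'

```text
time_s: 14.97
position: [0.4925, -0.1213, 0.2134]
eef_rot: [-0.0, 0.707, 0.707, -0.0]
wrist_force: [0.4, 0.1, -1.3]
finger_gap: 0.027
```

Request:
drive_tool --series '[{"rot": [0,0,0],"offset": [0,0,1],"hand": -0.8},{"rot": [0,0,0],"offset": [0,0,1],"hand": -0.8},{"rot": [0,0,0],"offset": [0,0,0],"hand": -0.8}]'

```text
time_s: 15.22
position: [0.4924, -0.1213, 0.2113]
eef_rot: [-0.0, 0.707, 0.707, -0.0]
wrist_force: [0.0, -0.9, -2.3]
finger_gap: 0.0269
```

Request:
drive_tool --series '[{"rot": [0,0,0],"offset": [0,0,1],"hand": -0.8},{"rot": [0,0,0],"offset": [0,0,0.5],"hand": -0.8},{"rot": [0,0,0],"offset": [0,0,0],"hand": -0.8}]'

```text
time_s: 15.47
position: [0.4925, -0.1213, 0.2099]
eef_rot: [-0.0, 0.707, 0.707, -0.0]
wrist_force: [-0.6, -0.3, -1.7]
finger_gap: 0.0269
```

Request:
drive_tool --series '[{"rot": [0,0,0],"offset": [0,0,1],"hand": -0.8},{"rot": [0,0,0],"offset": [0,0,0],"hand": -0.8}]'

```text
time_s: 15.63
position: [0.4925, -0.1213, 0.2089]
eef_rot: [-0.0, 0.707, 0.707, -0.0]
wrist_force: [-0.8, -0.2, -1.7]
finger_gap: 0.027
```

Request:
drive_tool --series '[{"rot": [0,0,0],"offset": [0,0,1],"hand": -0.8},{"rot": [0,0,0],"offset": [0,0,0],"hand": -0.8}]'

```text
time_s: 15.8
position: [0.4924, -0.1213, 0.2079]
eef_rot: [-0.0, 0.707, 0.707, -0.0]
wrist_force: [0.4, -0.0, -2.4]
finger_gap: 0.0268
```

Request:
drive_tool --series '[{"rot": [0,0,0],"offset": [0,0,1],"hand": -0.8},{"rot": [0,0,0],"offset": [0,0,0],"hand": -0.8}]'

```text
time_s: 15.97
position: [0.4925, -0.1214, 0.2069]
eef_rot: [0.0, 0.707, 0.707, -0.0]
wrist_force: [0.6, -1.3, -1.0]
finger_gap: 0.0266
```

Request:
drive_tool --series '[{"rot": [0,0,0],"offset": [0,0,1],"hand": -0.8},{"rot": [0,0,0],"offset": [0,0,0],"hand": -0.8}]'

```text
time_s: 16.13
position: [0.4926, -0.1215, 0.206]
eef_rot: [0.0, 0.707, 0.707, -0.0]
wrist_force: [0.0, -0.9, -0.8]
finger_gap: 0.0268
```

Request:
drive_tool --series '[{"rot": [0,0,0],"offset": [0,0,1],"hand": -0.8},{"rot": [0,0,0],"offset": [0,0,0],"hand": -0.8}]'

```text
time_s: 16.3
position: [0.4927, -0.1217, 0.2051]
eef_rot: [0.0, 0.707, 0.707, -0.0]
wrist_force: [-0.2, -1.1, -0.9]
finger_gap: 0.027
```

Light contact pushes the tool toward -y, so the chamfer is guiding it. I'll ease that way.

Request:
drive_tool --series '[{"rot": [0,0,0],"offset": [-0.6,0.2,0],"hand": -0.8},{"rot": [0,0,0],"offset": [0,0,0.7],"hand": -0.8},{"rot": [0,0,0],"offset": [0,0,0],"hand": -0.8}]'

```text
time_s: 16.55
position: [0.4927, -0.1221, 0.2042]
eef_rot: [0.0, 0.707, 0.707, -0.0]
wrist_force: [-0.7, -0.4, -1.1]
finger_gap: 0.0269
```

Request:
drive_tool --series '[{"rot": [0,0,0],"offset": [0,0,1],"hand": -0.8},{"rot": [0,0,0],"offset": [0,0,0],"hand": -0.8}]'

```text
time_s: 16.72
position: [0.4927, -0.1222, 0.2032]
eef_rot: [0.0, 0.707, 0.707, -0.0]
wrist_force: [0.2, -1.6, -1.5]
finger_gap: 0.0266
```

Request:
drive_tool --series '[{"rot": [0,0,0],"offset": [0,0,1],"hand": -0.8},{"rot": [0,0,0],"offset": [0,0,0],"hand": -0.8}]'

```text
time_s: 16.88
position: [0.4927, -0.1222, 0.2022]
eef_rot: [0.0, 0.707, 0.707, -0.0]
wrist_force: [-0.5, -3.5, -1.1]
finger_gap: 0.0268
```

Request:
drive_tool --series '[{"rot": [0,0,0],"offset": [-0.7,0,0],"hand": -0.8},{"rot": [0,0,0],"offset": [0,0,0],"hand": -0.8}]'

```text
time_s: 17.05
position: [0.4926, -0.1225, 0.2022]
eef_rot: [-0.0, 0.707, 0.707, 0.0]
wrist_force: [0.3, -2.1, -1.4]
finger_gap: 0.0272
```

Request:
drive_tool --series '[{"rot": [0,0,0],"offset": [0,0,1],"hand": -0.8},{"rot": [0,0,0],"offset": [0,0,0],"hand": -0.8}]'

```text
time_s: 17.22
position: [0.4926, -0.1225, 0.2011]
eef_rot: [-0.0, 0.707, 0.707, -0.0]
wrist_force: [-0.7, -0.9, -0.5]
finger_gap: 0.0269
```

Request:
drive_tool --series '[{"rot": [0,0,0],"offset": [0,0,1],"hand": -0.8},{"rot": [0,0,0],"offset": [0,0,1],"hand": -0.8},{"rot": [0,0,0],"offset": [0,0,0],"hand": -0.8}]'

```text
time_s: 17.47
position: [0.4927, -0.1226, 0.1991]
eef_rot: [-0.0, 0.707, 0.707, -0.0]
wrist_force: [-0.6, -2.1, -1.1]
finger_gap: 0.0267
```

Request:
drive_tool --series '[{"rot": [0,0,0],"offset": [-0.4,0,1],"hand": -0.8},{"rot": [0,0,0],"offset": [0,0,1],"hand": -0.8},{"rot": [0,0,0],"offset": [0,0,0],"hand": -0.8}]'

```text
time_s: 17.72
position: [0.4927, -0.1228, 0.1973]
eef_rot: [-0.0, 0.707, 0.707, 0.0]
wrist_force: [0.1, -1.0, -0.5]
finger_gap: 0.0269
```

Request:
drive_tool --series '[{"rot": [0,0,0],"offset": [0,0,1],"hand": -0.8},{"rot": [0,0,0],"offset": [0,0,1],"hand": -0.8},{"rot": [0,0,0],"offset": [0,0,0],"hand": -0.8}]'

```text
time_s: 17.97
position: [0.4928, -0.1229, 0.1953]
eef_rot: [-0.0, 0.707, 0.707, 0.0]
wrist_force: [0.1, -1.0, 0.5]
finger_gap: 0.0267
```

Request:
drive_tool --series '[{"rot": [0,0,0],"offset": [0,0,1],"hand": -0.8},{"rot": [0,0,0],"offset": [0,0,1],"hand": -0.8},{"rot": [0,0,0],"offset": [0,0,0],"hand": -0.8}]'

```text
time_s: 18.22
position: [0.4928, -0.1229, 0.1931]
eef_rot: [-0.0, 0.707, 0.707, 0.0]
wrist_force: [0.0, 0.7, 0.6]
finger_gap: 0.0273
```

The plug is in the bore and the valve is being pushed at about 2.5 N, with no side load. I'll continue.

Request:
drive_tool --series '[{"rot": [0,0,0],"offset": [0,0,1.5],"hand": -0.8},{"rot": [0,0,0],"offset": [0,0,1.5],"hand": -0.8},{"rot": [0,0,0],"offset": [0,0,1.5],"hand": -0.8},{"rot": [0,0,0],"offset": [0,0,0],"hand": -0.8}]'

```text
time_s: 18.55
position: [0.4926, -0.1233, 0.1885]
eef_rot: [0.0, 0.707, 0.707, -0.0]
wrist_force: [-0.3, -1.4, -1.1]
finger_gap: 0.0266
```

Request:
drive_tool --series '[{"rot": [0,0,0],"offset": [0,0,1.5],"hand": -0.8},{"rot": [0,0,0],"offset": [0,0,1.5],"hand": -0.8},{"rot": [0,0,0],"offset": [0,0,1.5],"hand": -0.8},{"rot": [0,0,0],"offset": [0,0,0],"hand": -0.8}]'

```text
time_s: 18.88
position: [0.4926, -0.1234, 0.1841]
eef_rot: [0.0, 0.707, 0.707, -0.0]
wrist_force: [-1.6, -3.2, 2.1]
finger_gap: 0.027
```

Request:
drive_tool --series '[{"rot": [0,0,0],"offset": [0,0,1.5],"hand": -0.8},{"rot": [0,0,0],"offset": [0,0,1.5],"hand": -0.8},{"rot": [0,0,0],"offset": [0,0,1.5],"hand": -0.8},{"rot": [0,0,0],"offset": [0,0,0],"hand": -0.8}]'

```text
time_s: 19.22
position: [0.4927, -0.1233, 0.1796]
eef_rot: [0.0, 0.707, 0.707, -0.0]
wrist_force: [-1.9, -2.8, 2.6]
finger_gap: 0.0266
```

Request:
drive_tool --series '[{"rot": [0,0,0],"offset": [-0.5,-0.3,1],"hand": -0.8},{"rot": [0,0,0],"offset": [0,0,1],"hand": -0.8},{"rot": [0,0,0],"offset": [0,0,1],"hand": -0.8},{"rot": [0,0,0],"offset": [0,0,0],"hand": -0.8}]'

```text
time_s: 19.55
position: [0.4926, -0.1235, 0.1767]
eef_rot: [0.0, 0.707, 0.707, 0.0]
wrist_force: [-0.6, -3.6, 2.5]
finger_gap: 0.0268
```

Request:
drive_tool --series '[{"rot": [0,0,0],"offset": [0,0,1],"hand": -0.8},{"rot": [0,0,0],"offset": [0,0,1],"hand": -0.8},{"rot": [0,0,0],"offset": [0,0,0],"hand": -0.8}]'

```text
time_s: 19.8
position: [0.4926, -0.1235, 0.1746]
eef_rot: [0.0, 0.707, 0.707, 0.0]
wrist_force: [0.5, -3.1, 3.2]
finger_gap: 0.0269
```

Request:
drive_tool --series '[{"rot": [0,0,0],"offset": [0,0,1],"hand": -0.8},{"rot": [0,0,0],"offset": [0,0,0],"hand": -0.8}]'

```text
time_s: 19.97
position: [0.4924, -0.123, 0.1733]
eef_rot: [-0.0, 0.707, 0.707, 0.0]
wrist_force: [0.9, -1.9, -0.2]
finger_gap: 0.0265
```

Request:
drive_tool --series '[{"rot": [0,0,0],"offset": [0,0,0.5],"hand": -0.8},{"rot": [0,0,0],"offset": [0,0,0],"hand": -0.8}]'

```text
time_s: 20.13
position: [0.4925, -0.1231, 0.173]
eef_rot: [-0.0, 0.707, 0.707, 0.0]
wrist_force: [0.6, -1.2, 1.5]
finger_gap: 0.0263
```

Request:
drive_tool --series '[{"rot": [0,0,0],"offset": [0,0,0.5],"hand": -0.8},{"rot": [0,0,0],"offset": [0,0,0],"hand": -0.8}]'

```text
time_s: 20.3
position: [0.4925, -0.1232, 0.1727]
eef_rot: [-0.0, 0.707, 0.707, 0.0]
wrist_force: [1.4, -0.2, 1.3]
finger_gap: 0.0268
```

Request:
drive_tool --series '[{"rot": [0,0,0],"offset": [0,0,0.5],"hand": -0.8},{"rot": [0,0,0],"offset": [0,0,0],"hand": -0.8}]'

```text
time_s: 20.47
position: [0.4925, -0.1233, 0.1722]
eef_rot: [-0.0, 0.707, 0.707, 0.0]
wrist_force: [0.8, -0.8, 1.0]
finger_gap: 0.0271
```

Request:
drive_tool --series '[{"rot": [0,0,0],"offset": [0,0,0.5],"hand": -0.8},{"rot": [0,0,0],"offset": [0,0,0],"hand": -0.8}]'

```text
time_s: 20.63
position: [0.4924, -0.1234, 0.1717]
eef_rot: [-0.0, 0.707, 0.707, 0.0]
wrist_force: [1.7, 0.5, 0.9]
finger_gap: 0.027
```

Request:
drive_tool --series '[{"rot": [0,0,0],"offset": [0,0,0.5],"hand": -0.8},{"rot": [0,0,0],"offset": [0,0,0],"hand": -0.8}]'

```text
time_s: 20.8
position: [0.4924, -0.1234, 0.1715]
eef_rot: [-0.0, 0.707, 0.707, 0.0]
wrist_force: [1.1, 1.6, 2.8]
finger_gap: 0.0271
```

```bash
python3 - <<'E'
from h import *
s=arm.state(); print(s['position'],s['wrist_force'])
d=shot('wrist','w7'); d['state']=s
shot('scene','scene7')
c=lambda im,x,y,w,h,W,H:cv2.resize(im[y:y+h,x:x+w],(W,H),interpolation=cv2.INTER_CUBIC)
a=cv2.imread('pics/scene7.png');b=cv2.imread('pics/w7.png')
cv2.imwrite('pics/v7.png',np.hstack([c(a,215,90,75,112,400,600),c(b,230,190,100,150,400,600)]))
E
```

```text
[ 0.4924175  -0.12339784  0.17148391] [1.08915144 1.62430996 2.76793912]
```

View pics/v7.png

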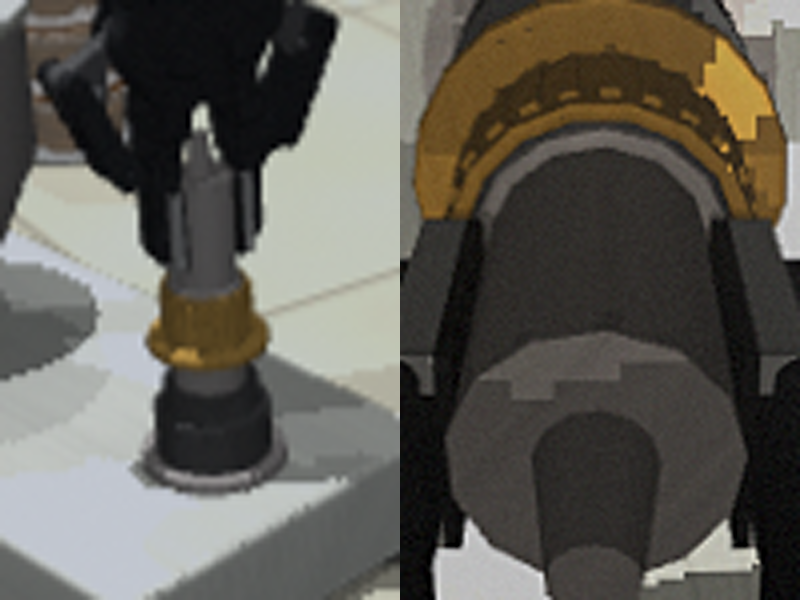

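The sleeve has sprung up: its flange is higher in the scene view (crop y ≈ 345), the bare tube shows below it, and brass is flush with the rim around the barrel. I'll press gently to seat it fully, then let go.

Request:
drive_tool --series '[{"rot": [0,0,0],"offset": [0,0,0.5],"hand": -0.8},{"rot": [0,0,0],"offset": [0,0,0],"hand": -0.8}]'

```text
time_s: 21.07
position: [0.4925, -0.1234, 0.1713]
eef_rot: [0.0, 0.707, 0.707, 0.0]
wrist_force: [0.0, 1.5, 5.8]
finger_gap: 0.0271
```

Request:
drive_tool --series '[{"rot": [0,0,0],"offset": [0,0,0.4],"hand": -0.8},{"rot": [0,0,0],"offset": [0,0,0],"hand": -0.8}]'

```text
time_s: 21.23
position: [0.4925, -0.1235, 0.1712]
eef_rot: [0.0, 0.707, 0.707, 0.0]
wrist_force: [-1.2, 1.8, 8.2]
finger_gap: 0.0268
```

Request:
drive_tool --series '[{"rot": [0,0,0],"offset": [0,0,0],"hand": -0.2},{"rot": [0,0,0],"offset": [0,0,0],"hand": 0.2},{"rot": [0,0,0],"offset": [0,0,0],"hand": 0.2},{"rot": [0,0,0],"offset": [0,0,0],"hand": 0.2}]'

```text
time_s: 21.57
position: [0.4921, -0.1235, 0.1699]
eef_rot: [-0.0, 0.707, 0.707, -0.0]
wrist_force: [-0.7, -0.6, -0.7]
finger_gap: 0.0512
```

Request:
drive_tool --series '[{"rot": [0,0,0],"offset": [0,0,-5],"hand": 0.2},{"rot": [0,0,0],"offset": [0,0,-15],"hand": 0.2},{"rot": [0,0,0],"offset": [0,0,-25],"hand": 0.2},{"rot": [0,0,0],"offset": [0,0,-30],"hand": 0.2},{"rot": [0,0,0],"offset": [0,0,-30],"hand": 0.2}]'

```text
time_s: 21.98
position: [0.4919, -0.1233, 0.2764]
eef_rot: [-0.001, 0.707, 0.707, -0.0]
wrist_force: [0.6, 0.2, -0.1]
finger_gap: 0.0512
```

Request:
drive_tool --series '[{"rot": [0,0,0],"offset": [30,0,-10],"hand": 0.2},{"rot": [0,0,0],"offset": [40,0,0],"hand": 0.2},{"rot": [0,0,0],"offset": [40,0,0],"hand": 0.2},{"rot": [0,0,0],"offset": [20,0,0],"hand": 0.2},{"rot": [0,0,0],"offset": [0,0,0],"hand": 0.2}]'

```text
time_s: 22.4
position: [0.4919, 0.0103, 0.286]
eef_rot: [-0.0, 0.706, 0.709, 0.001]
wrist_force: [-0.3, -0.5, 0.5]
finger_gap: 0.0515
```

```bash
python3 - <<'E'
from h import *
s=arm.state(); print(s['position'],s['wrist_force'],s['time_s'])
shot('scene','scene8');shot('top','top8')
c=lambda im,x,y,w,h,W,H:cv2.resize(im[y:y+h,x:x+w],(W,H),interpolation=cv2.INTER_CUBIC)
a=cv2.imread('pics/scene8.png');b=cv2.imread('pics/top8.png')
cv2.imwrite('pics/v8.png',np.hstack([c(a,215,80,75,112,333,500),c(b,130,130,300,320,467,500)]))
E
```

```text
[0.4918952  0.01029472 0.28599298] [-0.30094059 -0.49638445  0.49373789] 22.4
```

View pics/v8.png

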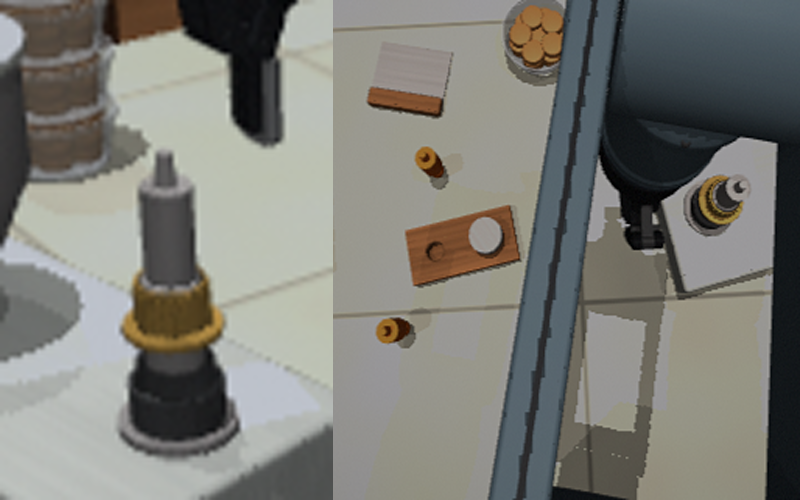

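The nozzle stands upright in the coupling at scene ≈ (252,130), with the sleeve up around it. The cap, look-alikes, scraper and tub are where they were, and the gripper is clear.

```bash
python3 -c "
from bench import arm
print(arm.hand_in())"
```

```text
the job is handed in; nothing more can be done
None
```

The nozzle is fitted to the coupling and the job is handed in, at about 22 s of the 61 s allowed.

- **Sleeve:** I pressed it back with the fingers astride the barrel. The spring pushed about 4–5 N, and I stopped at the hard stop with 12.6 N. After I let go, the force was zero 3 mm above the stop, and the picture showed the sleeve staying back by itself.
- **Nozzle:** I pushed the steel nozzle down by feel, with side loads up to about 3.6 N that I eased off along the way. The force dropped suddenly as the sleeve sprang up. A final 8 N press met a firm stop, and then I let go.
- **Last checks:** The pictures show the nozzle upright with the sleeve forward, and the gripper clear. The cap, the orange look-alikes and the scraper look undisturbed; the tub is partly hidden by the arm in the last view. The wrist force is about zero.
- **Not checked:** I did not tug the nozzle to test the lock, and the valve and mount travel could not be read directly.
- **Disagreed:** The camera views differed by up to about 15 mm on the mouth height and 2 mm on the plug-to-mouth offset in y. I settled both by feel.

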